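# Snap a new circuit board into the watering controller

## Robot

A 6-joint arm with a two-finger parallel gripper is mounted at the origin on the work surface. World frame = base frame: x ahead of the robot, y to its left, z up, the work surface at z = 0. Lengths are in m, angles in rad, forces in N, time in s.
With the tool pointing down it reaches from about 0.2 to 0.875 m from the base axis. Payload 3.4 kg.
Tool frame: the origin (TCP) lies between the finger pads; the fingertips stand 17 mm ahead of it and the grasp point (between the pads) lies 2 mm behind it; z points along the fingers, x is the direction in which the jaws open and shut, and the axes are right-handed (so a half turn about z gives the same grasp; the last joint's range is limited). The gripper opens to 94 mm and grips with 3 to 60 N. Pads are 16 mm wide; open, the fingers measure 119 mm over their backs; the gripper's body (75 mm by 177 mm) begins 78 mm behind the grasp point.
Start: joints at [1.176, 0.276, 1.505, -0, 1.361, -0.121], TCP at [0.155, 0.554, 0.222] pointing down, gripper open.
Joint ranges: [-2.89, 2.89], [-0.75, 2.08], [0.22, 2.7], [-1.18, 4.32], [0.11, 2.71], [-2.7, 2.7]. Speed limits (rad/s): [2.57, 2.57, 3.14, 3.14, 3.14, 3.14].

## Interface

Orientations are given as a unit quaternion [x, y, z, w].
In Python, from workcell import r, solver, viewer gives the robot as it stands. Calls block until the motion is done:
- r.movep(position, orientation): joint-space move of the TCP to a pose.
- r.move_linear(position, attitude=None, rate=0.15): straight line of the TCP; attitude=None keeps the orientation; rate is the mean speed in m/s.
- r.movej(angles): joint-space move.
- r.open_jaws() and r.close(grip_force=None): open the fingers fully, or close them until they stop; grip_force is the grip in N (None keeps the last).
- r.dwell(seconds).
- solver.ik(position, orientation): joint angles nearest the present ones, or None.
- viewer.snapshot(name): name is "side" or "top"; returns (picture, depth): 384x512x3 uint8, red, green, blue; 384x512 float32, m along the optical axis (not along the pixel's ray), 0 where there is no reading.
- viewer.calibration(name): a dict with "mtx" (3x3 intrinsics, pixels), "origin" and "rotation" of the camera in the world. Camera axes: x right, y down, z forward; pixel columns grow to the right and rows downward; lengths in m; the calibration is good to about 2 mm. A picture is of the moment at which its call begins. calibration takes no time and is no camera call.
A pose or a line that the arm cannot do raises r.Unreachable and nothing moves.
- r.job_done(): hands the job in, once; it reports no verdict.
Readings, each from a call of its own:
- r.get_time(): time.
- r.get_joint_pos(): joint angles.
- r.get_dq(): joint speeds.
- r.get_joint_torque(): joint torques, N m.
- r.get_tcp_pos(): TCP position.
- r.get_eef_rot(): TCP orientation.
- r.get_wrist_force(): force on the tool from outside, world axes, zero at the start.
- r.get_torque(): the same for the moment, N m.
- r.get_gripper_width(): finger opening in m.
Only numpy, scipy, OpenCV 4.12 (cv2) and the standard library are available. Lean on these libraries where they do the work, as an engineer would, in place of code of your own. Each camera call takes 0.05 s, during which the arm holds its last target.

## Task

Fit the new circuit board into the open watering controller on the potting bench: set it down on the four barbed posts with its terminal strip on the side of the cable glands and let go of it. Then press it down beside each post in turn until every post has clicked through and holds its corner down, never pressing with more than 22 N (a little over 2 kg), or the board cracks. Leave the other things on the bench where they are.

Things in the scene. Friction and masses are not known exactly. Their poses are not given: they have to be found in the camera images.
- board: Loose circuit board, component side up on the bench: 100 (x) x 134 (y) x 2.4 mm, about 220 g, four 7 mm holes at x = +-38, y = +-55 mm. Origin: centre of its underside, z up. Black terminal strip, 13 x 48 x 10 mm high, along its -x edge; low parts to 14 mm high along the +x edge, |y| below 25 mm. The side bands, |y| above 25 mm, are bare (nothing above 1.5 mm): press there.
- block (a point): Centre of the top of the board's black transformer block, 29.4 mm above the board's underside, midway between the holes: 40 (x) x 32 (y) x 27 mm high, fixed to the board. The place to grip: across its 32 mm, closing along y; the board beside it is bare for 30 mm. Axes as the board's.
- controller: Watering controller's back shell, screwed on a timber block (162 x 222 mm, 8 to 22 mm thick), cover off: 150 (x) x 180 (y) mm, rim 14 mm high on three sides; -x side a wall 32 mm high with three cable glands sticking out 19 mm. Origin: centre of the shell's underside, z up. Fitted, the board's axes lie along the shell's, its centre over the shell's, terminal strip (-x) towards the gland wall.
- post1 (a point): Snap post at the shell's -x, -y corner; hole1 goes here. Point: centre of the top of its 11 mm column, 18 mm above the shell's underside; axes as the shell's. Above it a 15 mm springy nylon dish, its rim 2.5 mm above the point, then a 4.8 mm round-tipped stem up to 14 mm above the point, with two sprung barbs that splay to 6.5 mm either side along y.
- post2 (a point): Post like post1 at the -x, +y corner (posts at x = +-38, y = +-55 mm); hole2 goes here. Just set on, the board stays up on the barbs, its underside 6 to 7 mm above the column tops. Pushed down, a corner first slips past the barbs' slope, then must squeeze the dish nearly flat before the barbs spring out over the board and hold it, underside about 1 mm above the column.
- post3 (a point): Post like post1 at the shell's +x, -y corner; hole3 goes here. Pressed 15 to 20 mm from a post, that corner clicks at 12 to 18 N and then stops hard; let go too early it springs back up 2.5 mm or more. The first easing of the force, at the slope, is not yet the click. All four posts at once would need over 40 N.
- post4 (a point): Post like post1 at the shell's +x, +y corner; hole4 goes here.
- hole1 (a point): Centre of the board's hole at its -x, -y corner, at the underside of the board; axes as the board's. Belongs on post1.
- hole2 (a point): Centre of the board's hole at its -x, +y corner, at the underside of the board; axes as the board's. Belongs on post2.
- hole3 (a point): Centre of the board's hole at its +x, -y corner, at the underside of the board; axes as the board's. Belongs on post3.
- hole4 (a point): Centre of the board's hole at its +x, +y corner, at the underside of the board; axes as the board's. Belongs on post4.
- cover: Bystander: the controller's grey cover, 154 x 184 x 55 mm, lying open side down; origin under its centre.
- pot: Bystander: green ceramic pot, 156 mm across the rim, 125 mm high; origin at the centre of its foot.
- trowel: Bystander: transplanting trowel with wooden handle, 322 mm long, lying along its x; origin under its middle.
- rake: Bystander: steel hand rake with wooden handle, 255 mm long, lying along its x; origin under its middle.
- sprayer: Bystander: plastic trigger sprayer, 84 mm across, 228 mm high; origin at the centre of its foot.
- jar: Bystander: glass jar with hinged lid, 70 mm across, 88 mm high; origin at the centre of its foot.
Not all that is in view belongs to the job. There is more than one size of the board; the job needs the largest.

How it is judged:
By the outcome, as a careful person would: the job done as asked, in the order asked, and still so for the second after the job is handed in, with the robot touching nothing.
It also fails if it takes over 72 s, if anything falls off the work surface, if the arm or the gripper's body presses on something with over 40 N, if the wrist force passes 120 N, or if a joint passes its speed limit or range.

## Working session

There is one attempt and no reset: what is moved stays moved. The work goes in short steps, each a Python script; the robot and the scene stay as the last script left them, time stands still between calls to the robot, and variables do not carry over. Pictures are saved under pics/ and viewed, and the job is handed in when it is done.

```bash
ls; mkdir -p pics
python3 - <<'E'
from workcell import r, solver, viewer
import cv2,numpy as np
for n in("side","top"):
    p,d=viewer.snapshot(n); c=viewer.calibration(n); np.savez(f"{n}0.npz",p=p,d=d,**{k:np.array(v) for k,v in c.items()})
    cv2.imwrite(f"pics/{n}0.png",p[:,:,::-1]); print(n,c)
print(r.get_time(),r.get_wrist_force(),r.get_eef_rot())
E
```

```text
pics
side {'mtx': array([[385.05942091,   0.        , 258.35113512],
       [  0.        , 385.05942091, 186.4645564 ],
       [  0.        ,   0.        ,   1.        ]]), 'origin': array([ 0.04405174, -0.75765801,  1.11547292]), 'rotation': array([ 0.89866712, -0.26388974,  0.10773261, -0.33339662])}
top {'mtx': array([[348.74358828,   0.        , 249.86277354],
       [  0.        , 348.74358828, 191.62228215],
       [  0.        ,   0.        ,   1.        ]]), 'origin': array([ 0.50620407, -0.01551113,  1.16573852]), 'rotation': array([ 0.71297442, -0.70089196,  0.01647243, -0.01210781])}
0.1 [-0.58159076  0.76575073  0.25099701] [ 7.96997886e-01  6.03981559e-01 -6.95705276e-04  4.02330053e-04]
```

View pics/top0.png

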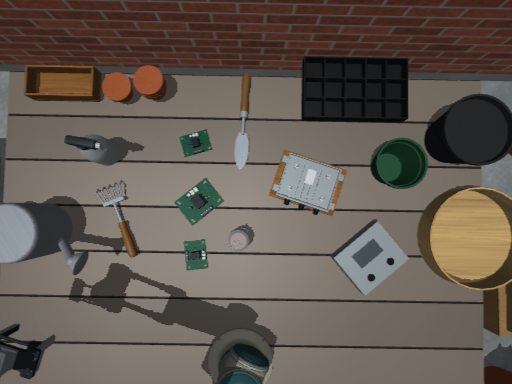

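View pics/side0.png

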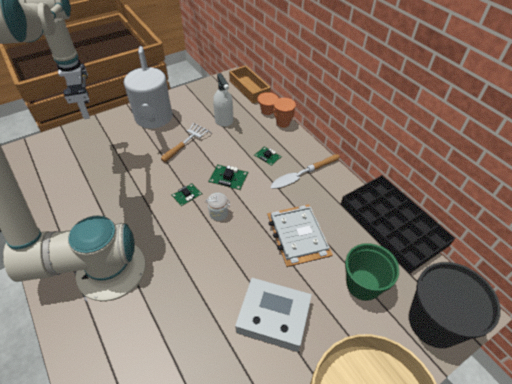

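Top view: there are three candidate boards, at pixels (196,143), (199,201) and (196,255). The middle one looks largest. The controller is at (310,182), with its glands on the lower edge (towards the robot). Next I'll crop close and measure.

```bash
cat > h.py <<'E'
import numpy as np,cv2
from scipy.spatial.transform import Rotation as R
def proj(c,P):
    P=np.atleast_2d(P); q=(P-c['origin'])@R.from_quat(c['rotation']).as_matrix(); u=q@np.array(c['mtx']).T; return u[:,:2]/u[:,2:]
def cloud(c,d):
    v,u=np.mgrid[:d.shape[0],:d.shape[1]]; K=c['mtx']
    q=np.stack([(u-K[0,2])/K[0,0]*d,(v-K[1,2])/K[1,1]*d,d],-1)
    return q@R.from_quat(c['rotation']).as_matrix().T+c['origin']
def ray(c,uv,z):
    K=np.array(c['mtx']); q=np.linalg.solve(K,np.array([uv[0],uv[1],1.])); w=R.from_quat(c['rotation']).as_matrix()@q
    o=np.array(c['origin']); return o+w*(z-o[2])/w[2]
E
python3 - <<'E'
from h import *
c=dict(np.load('top0.npz')); X=cloud(c,c['d']); p=c['p']
def crop(n,u0,v0,u1,v1,s):
    cv2.imwrite(f'pics/{n}.png',cv2.resize(p[v0:v1,u0:u1,::-1],None,fx=s,fy=s,interpolation=cv2.INTER_CUBIC))
crop('b',160,125,235,275,4); crop('c',260,140,355,225,8)
g=p.astype(int); m=((g[...,1]>g[...,0]+12)&(g[...,1]>g[...,2]+5)).astype(np.uint8)
m=cv2.morphologyEx(m,cv2.MORPH_CLOSE,np.ones((9,9)))
n,l,s,ce=cv2.connectedComponentsWithStats(m)
for i in range(1,n):
    if s[i,4]>150:
        q=X[(l==i)]; ctr=cv2.findContours((l==i).astype(np.uint8),0,2)[0][0]
        print(s[i],ce[i],np.median(q,0).round(3),cv2.minAreaRect(ctr), np.percentile(q[:,2],[5,50,95,99]))
print(X[201,199],X[182,310],X[300,250],X[300,100])
for v in range(150,215,6): print(v,(X[v,265:355:6,2]*1000).round().astype(int))
c2=dict(np.load('side0.npz'));X2=cloud(c2,c2['d']);print(X2[300,220],X2[180,228],X2[250,150])
E
```

```text
[180 129  32  28 595] [195.29915966 142.76470588] [0.714 0.162 0.002] ((195.27359008789062, 142.70755004882812), (21.016162872314453, 28.15891456604004), 74.05460357666016) [-0.00269434  0.00162365  0.02019648  0.02313242]
[ 372  138   56   51 2201] [400.2321672  163.31758292] [ 0.65  -0.505  0.072] ((400.8000793457031, 162.90003967285156), (52.32398986816406, 50.98234939575195), 26.56505012512207) [0.00660101 0.07230437 0.12550367 0.12870553]
[ 175  178   49   48 1198] [198.59015025 201.13355593] [0.519 0.146 0.002] ((198.59938049316406, 201.1719207763672), (29.880094528198242, 40.27072525024414), 51.8427734375) [-0.00186337  0.00247929  0.02871499  0.031501  ]
[184 240  24  31 590] [195.92881356 254.58135593] [0.343 0.152 0.002] ((195.51217651367188, 254.6097412109375), (28.933063507080078, 21.42371940612793), 83.6598129272461) [-0.00209974  0.00158128  0.0206201   0.02374404]
[0.51882516 0.14280144 0.02979118] [ 0.5879781  -0.22039133  0.01672749] [ 0.19689252 -0.02876194  0.00672893] [0.18775197 0.46508215 0.00064784]
150 [-2 -2 -2 10  1  2  1 -2  0 -1  2 -3 -4 -2 -3]
156 [-3  0 -2 11 24 12 25  0  2  3  3  0  0  1  1]
162 [-2 -2 -1 11 10 14 12 10 14 20 -2  1  2  0 -2]
168 [-1  4  6 10 15 15 15 11 14  9 13 15 24  0 -2]
174 [-5 -2 10 23 13  9 15 17 15 12 14 16 15  6 -1]
180 [-1  3 11 14 15 14 14 16 15 13 12 13 23 11 -1]
186 [-4  8 14 13 29 13 14 14 14 15 13 18  6  0 -2]
192 [-1  9 25 13 14 17 13 14 14 16 12 16  5 -2  3]
198 [ 1  5 -1  6 40 14 10 13 13 31 13 25 10 -1  2]
204 [-2 -2 -1 -2  1  1 35 41 12 13 11 13 -1  0  1]
210 [-2 -2 -3 -2 -1  3  3  2 33 10 41  8  0  1  1]
[ 0.24137317 -0.27643331 -0.00322896] [0.50622683 0.13015083 0.00616653] [ 0.13051838 -0.00118473  0.00425496]
```

View pics/b.png

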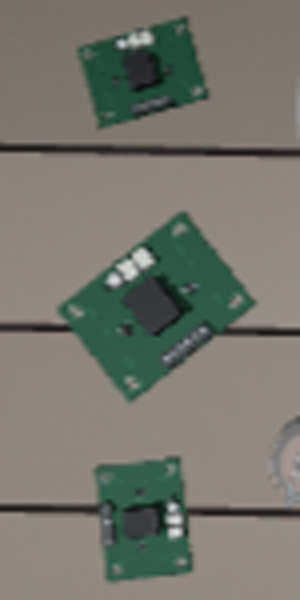

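View pics/c.png

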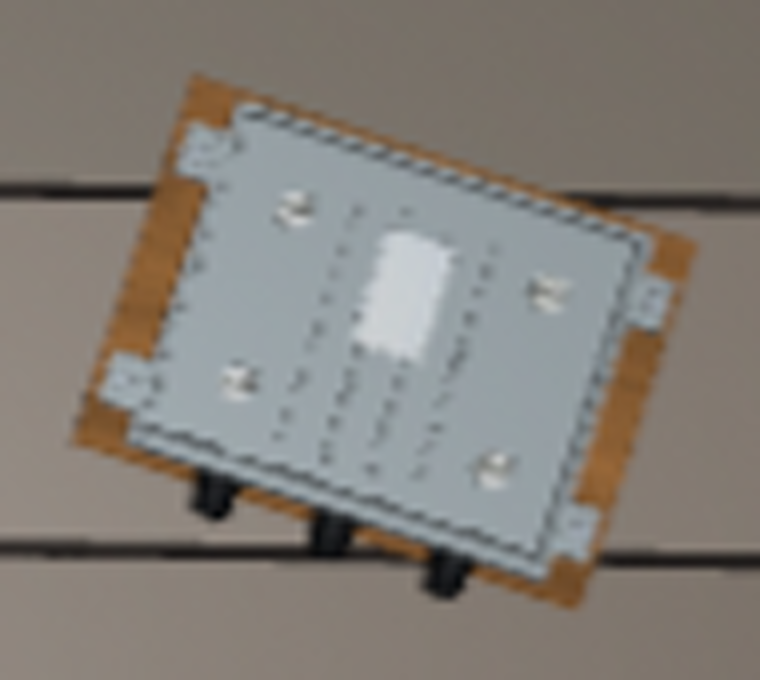

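Confirmed: the middle board at pixel (199,201) is the largest, and its terminal strip is at about (207,211). The four posts show at about (297,166), (290,187), (328,176) and (322,198), with the glands on the lower side. Next is a refined fit in both cameras.

```bash
cat > fit.py <<'E'
from h import *
from scipy.optimize import minimize
def rect(x,y,yaw,z,hx,hy,cx=0,cy=0):
    P=np.array([[-hx,-hy],[hx,-hy],[hx,hy],[-hx,hy]])+[cx,cy]
    c,s=np.cos(yaw),np.sin(yaw); P=P@np.array([[c,s],[-s,c]])+[x,y]
    return np.c_[P,np.full(4,z)]
def cover(c,P,box,S=8):
    u0,v0,u1,v1=box; uv=(proj(c,P)-[u0,v0]+0.5)*S-0.5
    m=np.zeros(((v1-v0)*S,(u1-u0)*S),np.uint8)
    cv2.fillPoly(m,[np.round(uv*16).astype(np.int32)],255,shift=4)
    return cv2.resize(m,(u1-u0,v1-v0),interpolation=cv2.INTER_AREA)/255.
def softfit(c,f,box,x0,geo,yawstep=0.03):
    u0,v0,u1,v1=box; g=f[v0:v1,u0:u1]
    def cost(q):
        m=cover(c,geo(q),box); m=cv2.GaussianBlur(m,(0,0),0.5)
        A=np.c_[m.ravel(),np.ones(m.size)]; s,res,_,_=np.linalg.lstsq(A,g.ravel(),rcond=None)
        return res[0]/m.size
    sim=np.array([x0]+[np.array(x0)+d for d in np.diag([.004,.004,yawstep])])
    o=minimize(cost,x0,method='Nelder-Mead',options=dict(initial_simplex=sim,xatol=1e-5,fatol=1e-9)); return o.x,o.fun
E
python3 - <<'E'
from fit import *
T=dict(np.load('top0.npz'));S=dict(np.load('side0.npz'))
for n,c,uv in(('T',T,(199,201)),('S',S,(228,177))):
    p=cv2.GaussianBlur(c['p'],(0,0),.01) if 0 else c['p']
    g=p.astype(float); f=np.clip((g[...,1]-g[...,0])/20,-.5,1)
    u,v=uv; box=(u-32,v-32,u+32,v+32)
    # fill parts: block, strip -> set f to 1 inside? use closing on the mask interior
    k=cv2.morphologyEx((f>.5).astype(np.uint8),cv2.MORPH_CLOSE,np.ones((15,15)))
    k=cv2.erode(k,np.ones((3,3))); f2=np.where(k>0,1,f); f2=np.clip(f2,0,1)
    for y0 in (-2.2,):
        print(n,softfit(c,f2,box,[.519,.146,np.deg2rad(38)],lambda q:rect(*q,.0024,.05,.067)),softfit(c,f2,box,[.519,.146,np.deg2rad(-52)],lambda q:rect(*q,.0024,.05,.067)))
    u0,v0=u-32,v-32
    cv2.imwrite(f'pics/bd{n}.png',cv2.resize(c['p'][v0:v0+64,u0:u0+64,::-1],None,fx=9,fy=9,interpolation=cv2.INTER_CUBIC))
c=S;cv2.imwrite('pics/cS.png',cv2.resize(c['p'][195:270,260:340,::-1],None,fx=8,fy=8,interpolation=cv2.INTER_CUBIC))
# shell floor plane
X=cloud(T,T['d']); 
for c,pts in((T,[(288,158),(341,173),(330,210),(277,192)]),(S,[(275,212),(306,208),(326,248),(296,258)])):
    X=cloud(c,c['d']); m=np.zeros(c['d'].shape,np.uint8); cv2.fillPoly(m,[np.array(pts)],1); m=cv2.erode(m,np.ones((5,5)))
    q=X[m>0]; q=q[(q[:,2]>.004)&(q[:,2]<.019)]; A=np.c_[q[:,:2]-q[:,:2].mean(0),np.ones(len(q))]
    for _ in range(3):
        s=np.linalg.lstsq(A,q[:,2],rcond=None)[0]; k=abs(A@s-q[:,2])<.003; A,q=A[k],q[k]
    print('floor',s,len(q),q.mean(0))
E
```

```text
T (array([0.5187846 , 0.14828042, 0.68479351]), np.float64(0.004483284416953714)) (array([ 0.520625  ,  0.150625  , -0.92538371]), np.float64(0.11640289238451798))
S (array([0.51709699, 0.14950707, 0.69033574]), np.float64(0.03142109062514166)) (array([ 0.51743389,  0.15001256, -2.45167513]), np.float64(0.0313963116964459))
floor [ 0.00084905 -0.00239899  0.01328771] 1282 [ 0.58296446 -0.21754672  0.01328701]
floor [ 0.00158786 -0.00154532  0.01468149] 809 [ 0.59378002 -0.21431487  0.01468326]
```

View pics/cS.png

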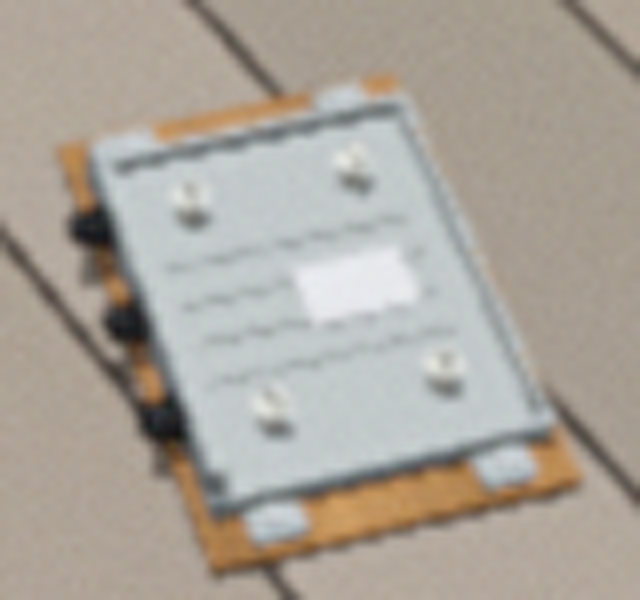

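View pics/bdT.png

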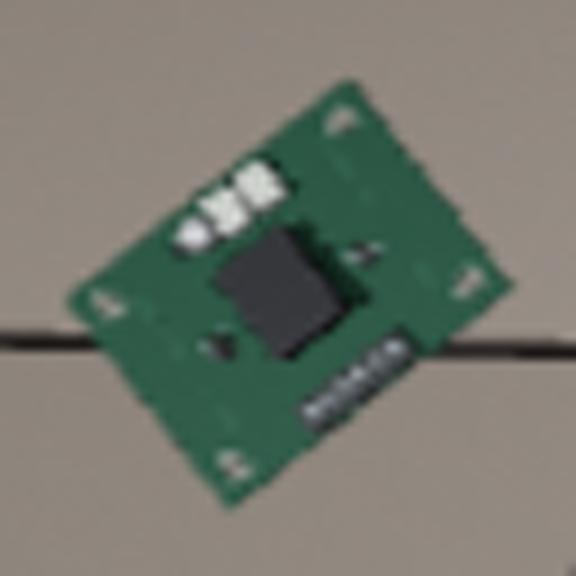

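```bash
cat > posts.py <<'E'
from fit import *
th=np.linspace(0,2*np.pi,17)[:-1]
def cyl(x,y,z0,z1,r): return np.array([[x+r*np.cos(a),y+r*np.sin(a),z] for z in(z0,z1) for a in th])
def postcover(c,q,box,zu,S=8):
    u0,v0,u1,v1=box; m=np.zeros(((v1-v0)*S,(u1-u0)*S),np.uint8)
    co,s=np.cos(q[2]),np.sin(q[2])
    for a in(-.038,.038):
        for b in(-.055,.055):
            x,y=q[0]+co*a-s*b,q[1]+s*a+co*b
            for z0,z1,r in((.003,.018,.0055),(.0185,.0205,.0075),(.0205,.032,.0026)):
                h=cv2.convexHull(((proj(c,cyl(x,y,z0+zu,z1+zu,r))-[u0,v0]+.5)*S-.5).astype(np.float32))
                cv2.fillPoly(m,[np.round(h*16).astype(np.int32)],255,shift=4)
    return cv2.GaussianBlur(cv2.resize(m,(u1-u0,v1-v0),interpolation=cv2.INTER_AREA)/255.,(0,0),.5)
def postfit(c,f,box,zu,x0,W=None):
    u0,v0,u1,v1=box; g=f[v0:v1,u0:u1]
    def cost(q):
        m=postcover(c,q,box,zu); w=np.ones(m.shape) if W is None else W[v0:v1,u0:u1]
        A=np.c_[m.ravel(),np.ones(m.size)]*w.ravel()[:,None]; return np.linalg.lstsq(A,g.ravel()*w.ravel(),rcond=None)[1][0]/m.size
    best=None
    for dx in(-.003,0,.003):
        for dy in(-.003,0,.003):
            s0=np.array(x0)+[dx,dy,0]; sim=np.array([s0]+[s0+d for d in np.diag([.004,.004,.03])])
            o=minimize(cost,s0,method='Nelder-Mead',options=dict(initial_simplex=sim,xatol=1e-5,fatol=1e-9))
            if best is None or o.fun<best.fun: best=o
    return best.x,best.fun
E
python3 - <<'E'
from posts import *
T=dict(np.load('top0.npz'));S=dict(np.load('side0.npz'))
# initial
est=[ray(T,(260+u/8,140+v/8),.033)[:2] for u,v in((295,208),(240,380),(548,292),(494,468))]
e=np.array(est); print(e.round(4)); ctr=e.mean(0); d=(e[0]-e[1]+e[2]-e[3]); yaw=np.arctan2(d[1],d[0]); print(ctr,yaw, np.linalg.norm(e[0]-e[1]),np.linalg.norm(e[0]-e[2]))
for n,c,poly in(('T',T,[(292,156),(338,170),(328,205),(280,190)]),('S',S,[(276,216),(306,211),(324,246),(290,254)])):
    g=c['p'].astype(float); f=g[...,0]-g[...,2]
    W=np.zeros(f.shape,np.uint8); cv2.fillPoly(W,[np.array(poly)],1)
    box=(260,150,350,215) if n=='T' else (262,200,335,262)
    for zu in(.008,.010,.012): print(n,zu,postfit(c,f,box,zu,[*ctr,yaw],W.astype(float)))
    # timber union fit & wood
    q,_=postfit(c,f,box,.010,[*ctr,yaw],W.astype(float))
    u0,v0,u1,v1=box; im=cv2.resize(c['p'][v0:v1,u0:u1,::-1],None,fx=8,fy=8,interpolation=cv2.INTER_CUBIC)
    for P,col in((rect(*q,.010,.081,.111),(0,0,255)),(rect(*q,.024,.075,.09),(0,255,0)),(rect(*q,.0305,.038,.055),(255,0,0)),(rect(*q,.042,.038,.055),(255,0,255))):
        uv=((proj(c,P)-[u0,v0]+.5)*8).astype(int); cv2.polylines(im,[uv],True,col,1)
    cv2.imwrite(f'pics/ov{n}.png',im); fi=np.clip((f[v0:v1,u0:u1]+20)*4,0,255).astype(np.uint8); cv2.imwrite(f'pics/f{n}.png',cv2.resize(fi,None,fx=8,fy=8))
E
```

```text
[[ 0.6384 -0.1741]
 [ 0.5678 -0.1525]
 [ 0.6058 -0.2777]
 [ 0.5337 -0.2563]]
[ 0.58642396 -0.21514715] -0.2925943130295636 0.07386041724064019 0.10860173540547897
T 0.008 (array([ 0.58757383, -0.21449254, -0.30429757]), np.float64(0.7604019908505465))
T 0.01 (array([ 0.58750405, -0.21418282, -0.30284   ]), np.float64(0.7618888697598306))
T 0.012 (array([ 0.58739825, -0.2139053 , -0.30239244]), np.float64(0.7655130718346671))
S 0.008 (array([ 0.5884329 , -0.21196045, -0.3066381 ]), np.float64(0.4823972945603441))
S 0.01 (array([ 0.58743674, -0.21280879, -0.30494095]), np.float64(0.48166850485699464))
S 0.012 (array([ 0.58676703, -0.21371251, -0.30725784]), np.float64(0.4855159362988513))
```

View pics/ovT.png

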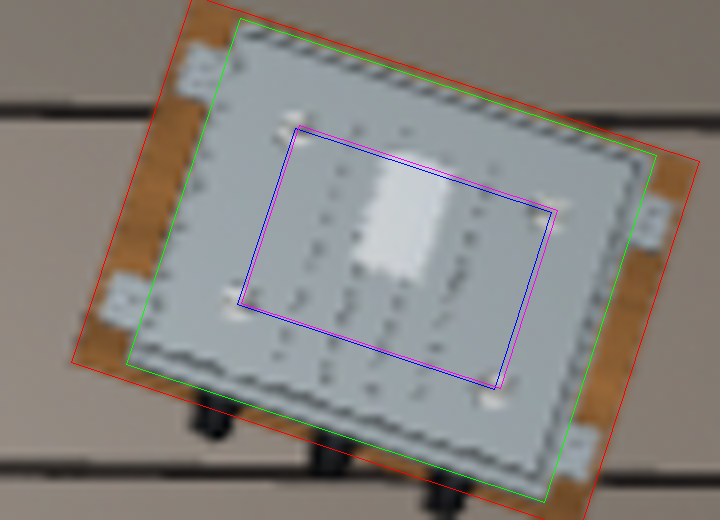

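View pics/ovS.png

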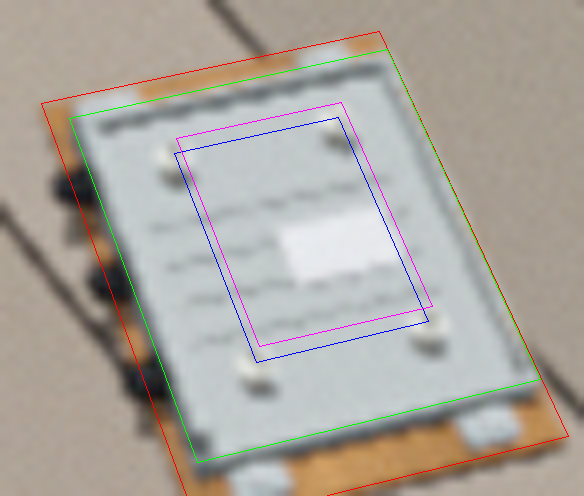

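```bash
cat >> h.py <<'E'
def q_down(yaw_x): # tool z down, tool x along world angle
    x=np.array([np.cos(yaw_x),np.sin(yaw_x),0]); z=np.array([0,0,-1.]); return R.from_matrix(np.c_[x,np.cross(z,x),z]).as_quat()
BY=.687; CY=-.303; SG=1
def loc(c,yaw,x,y): return np.array([c[0]+np.cos(yaw)*x-np.sin(yaw)*y, c[1]+np.sin(yaw)*x+np.cos(yaw)*y])
E
python3 - <<'E'
from h import *
from workcell import r, solver, viewer
for s in(1,-1):
    for p,y in(((.518,.149,.1),BY),((.518,.149,.023),BY),((.587,-.214,.12),CY),((.587,-.214,.0575),CY)):
        a=solver.ik(list(p),list(q_down(y+s*np.pi/2))); print(s,None if a is None else np.round(a,2))
E
```

```text
1 [ 0.15  0.32  1.77 -0.    1.05 -2.11]
1 [ 0.15  0.41  1.86 -0.    0.87 -2.11]
1 [-0.46  0.42  1.55 -0.    1.17 -1.73]
1 [-0.46  0.48  1.63 -0.    1.04 -1.73]
-1 [ 0.15  0.32  1.77 -0.    1.05  1.03]
-1 [ 0.15  0.41  1.86 -0.    0.87  1.03]
-1 [-0.46  0.42  1.55 -0.    1.17  1.41]
-1 [-0.46  0.48  1.63 -0.    1.04  1.41]
```

Run:
```python
from h import *
from workcell import r, solver, viewer
B=[.518,.149]; q=list(q_down(BY-np.pi/2))
r.movep([*B,.12],q); print(r.get_time(),r.get_wrist_force())
r.move_linear([*B,.0235],None,.12); print(r.get_time(),r.get_wrist_force(),r.get_tcp_pos())
r.close(20); print(r.get_time(),r.get_gripper_width(),r.get_wrist_force(),r.get_torque())
r.move_linear([*B,.10],None,.12); print(r.get_time(),r.get_gripper_width(),r.get_wrist_force(),r.get_torque())
C=[.587,-.214]; q=list(q_down(CY-np.pi/2))
r.move_linear([*C,.115],q,.2);print(r.get_time(),r.get_gripper_width(),r.get_tcp_pos())
for n in("side","top"):
    p,d=viewer.snapshot(n); c=viewer.calibration(n); np.savez(f"{n}1.npz",p=p,d=d,**{k:np.array(v) for k,v in c.items()})
    cv2.imwrite(f"pics/{n}1.png",cv2.resize(p[130:280,220:400,::-1],None,fx=4,fy=4,interpolation=cv2.INTER_CUBIC))
```

```text
2.0917 [0.08352257 0.57565475 0.72183366]
3.05 [-0.61309495  0.44793833  0.34250341] [0.51859292 0.14923752 0.02401897]
4.025 0.03170347525181432 [ 0.81113514 -0.37144002 -0.58019122] [-0.11527214  0.08249424  0.02452157]
4.8167 0.03185066638464486 [-0.39987266 -0.18725185 -1.75103717] [-0.09005348  0.14828844 -0.00074039]
6.8167 0.03186012690270159 [ 0.58681184 -0.21292887  0.11500587]
```

View pics/top1.png

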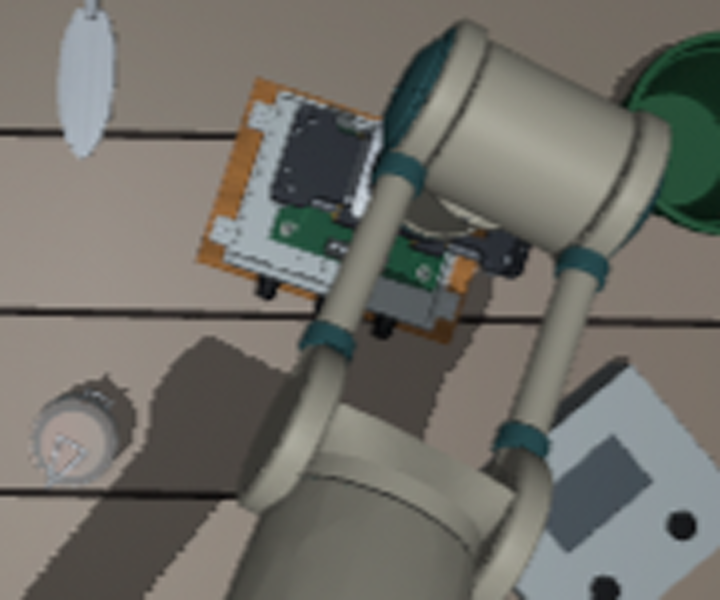

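View pics/side1.png

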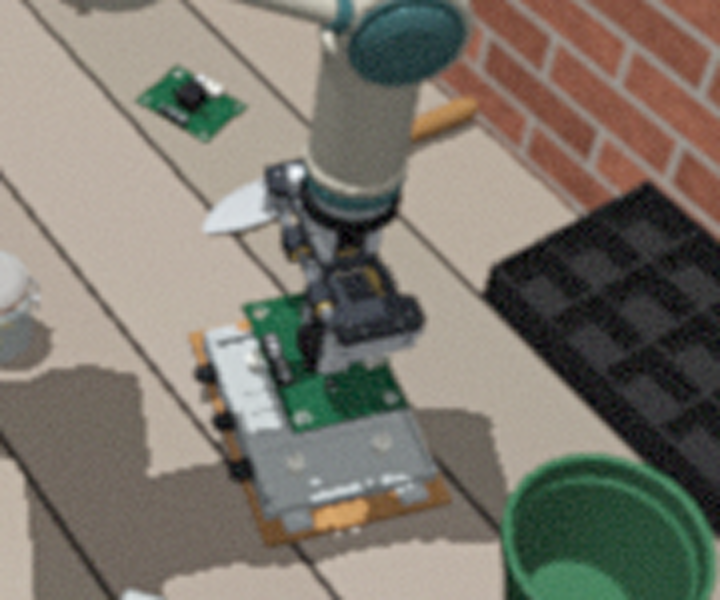

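Run:
```python
from fit import *
from workcell import r
p=np.array(r.get_tcp_pos()); e=R.from_quat(r.get_eef_rot()).as_matrix(); yaw=np.arctan2(e[1,0],e[0,0])+np.pi/2
print(p,yaw,e[:,2])
zt=p[2]-.0240+.0024
for n,box in(('top',(280,170,340,210)),('side',(275,195,335,245))):
    c=dict(np.load(n+'1.npz')); u0,v0,u1,v1=box; s=12
    im=cv2.resize(c['p'][v0:v1,u0:u1,::-1],None,fx=s,fy=s,interpolation=cv2.INTER_CUBIC)
    dr=lambda P:np.round(((proj(c,P)-[u0,v0]+.5)*s)).astype(int)
    cv2.polylines(im,[dr(rect(p[0],p[1],yaw,zt,.05,.067))],True,(0,0,255),1)
    for P in rect(p[0],p[1],yaw,zt,.038,.055): cv2.circle(im,dr(P[None])[0].tolist(),3,(0,255,255),1)
    cv2.imwrite(f'pics/h{n}.png',im)
```

```text
[ 0.58691513 -0.21308399  0.11507419] -0.3018454667612973 [-1.56147381e-04  2.66981719e-04 -9.99999952e-01]
```

View pics/htop.png

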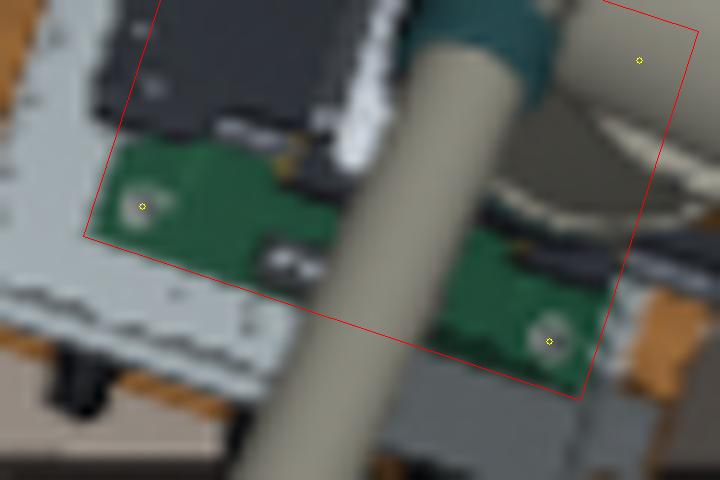

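View pics/hside.png

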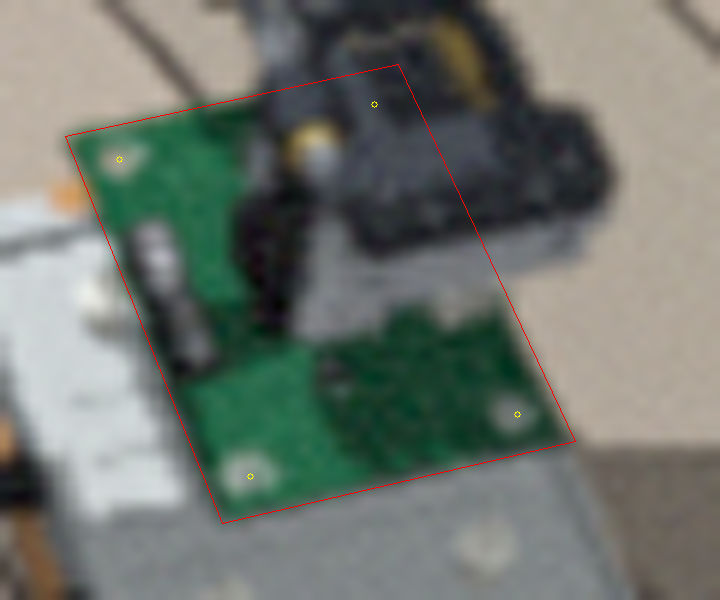

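The held board overlays its predicted outline to about 0.5 mm in both cameras, and its strip is on the gland side. Next I lower it to just above the stem tips.

```bash
cat >> h.py <<'E'
def goto(r,tgt,rate=.1,q=None):
    r.move_linear([float(v) for v in tgt],q,rate); p=np.array(r.get_tcp_pos()); return p
E
python3 - <<'E'
from fit import *
from workcell import r,viewer
tgt=np.array([.5875,-.2136,.071]); cmd=tgt+[0,-.0008,0]
p=goto(r,cmd); r.dwell(.2); p=np.array(r.get_tcp_pos());print(p-tgt,r.get_wrist_force(),r.get_torque())
cmd=cmd-(p-tgt); p=goto(r,cmd); r.dwell(.2); ps=[r.get_tcp_pos() for _ in range(5)]; print(np.array(ps)-tgt,cmd,r.get_time())
p=np.mean(ps,0); yaw=-.302; zt=p[2]-.0240+.0024
for n,box in(('top',(275,155,345,210)),('side',(270,200,335,255))):
    a,d=viewer.snapshot(n); c=viewer.calibration(n); u0,v0,u1,v1=box; s=11
    np.savez(f"{n}2.npz",p=a,d=d,**{k:np.array(v) for k,v in c.items()})
    im=cv2.resize(a[v0:v1,u0:u1,::-1],None,fx=s,fy=s,interpolation=cv2.INTER_CUBIC)
    dr=lambda P:np.round(((proj(c,P)-[u0,v0]+.5)*s)).astype(int)
    cv2.polylines(im,[dr(rect(p[0],p[1],yaw,zt,.05,.067))],True,(0,0,255),1)
    for P in rect(p[0],p[1],yaw,zt,.038,.055): cv2.circle(im,dr(P[None])[0].tolist(),3,(0,255,255),1)
    cv2.imwrite(f'pics/i{n}.png',im)
print(r.get_time())
E
```

```text
[ 0.00058648 -0.00107061  0.00085874] [-0.17004052  0.08933515 -1.77446905] [0.01074419 0.15354042 0.00676224]
[[-0.00058973  0.00026823 -0.00081587]
 [-0.00058973  0.00026823 -0.00081587]
 [-0.00058973  0.00026823 -0.00081587]
 [-0.00058973  0.00026823 -0.00081587]
 [-0.00058973  0.00026823 -0.00081587]] [ 0.58691352 -0.21332939  0.07014126] 8.1583
8.2583
```

View pics/itop.png

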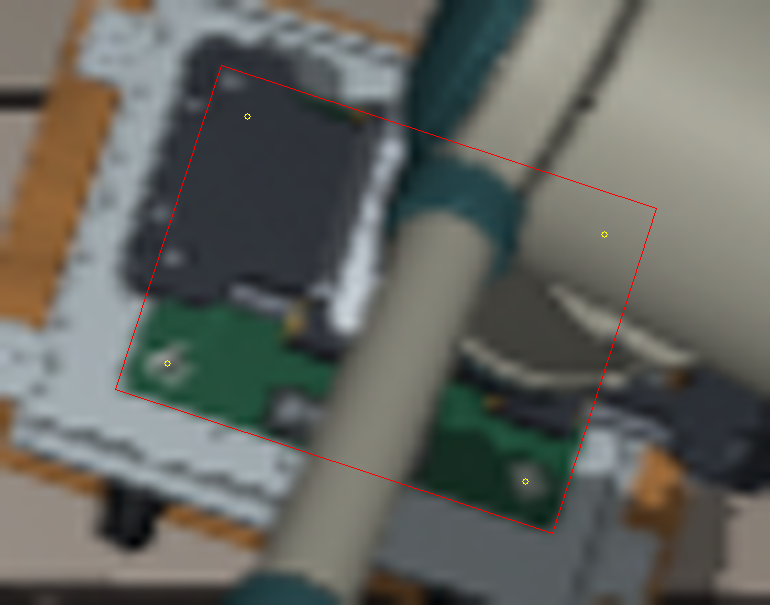

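View pics/iside.png

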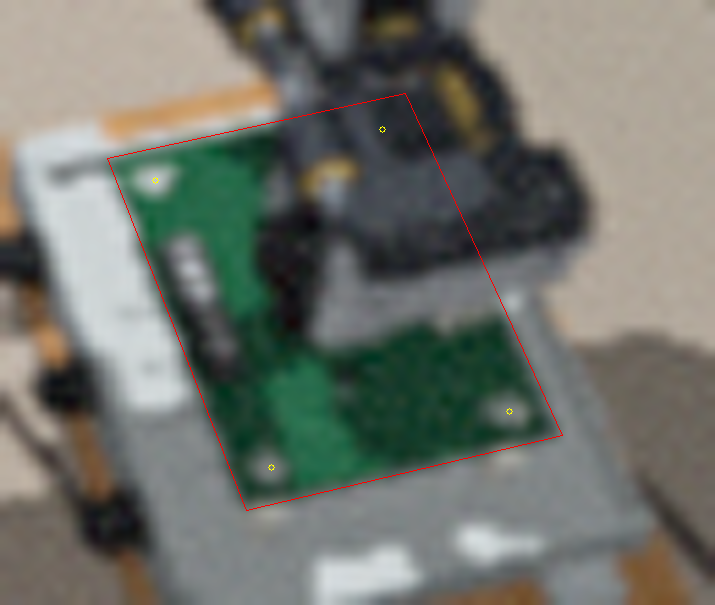

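Run:
```python
from h import *
from workcell import r
P=[];F=[]
for i in range(12): r.dwell(.02); P.append(r.get_tcp_pos());F.append(r.get_wrist_force())
P=np.array(P);print(P.mean(0),P.std(0),np.mean(F,0),np.std(F,0),r.get_time()); print(P.round(4))
```

```text
[ 0.586919   -0.21333936  0.07012102] [1.53889685e-05 1.28839935e-05 1.46824261e-05] [-0.12527236  0.14420289 -2.09477254] [0.49978201 0.43197841 0.55440216] 8.4583
[[ 0.5869 -0.2133  0.0701]
 [ 0.5869 -0.2133  0.0701]
 [ 0.5869 -0.2133  0.0701]
 [ 0.5869 -0.2134  0.0701]
 [ 0.5869 -0.2133  0.0701]
 [ 0.5869 -0.2133  0.0701]
 [ 0.5869 -0.2134  0.0701]
 [ 0.5869 -0.2133  0.0701]
 [ 0.5869 -0.2133  0.0701]
 [ 0.5869 -0.2134  0.0701]
 [ 0.5869 -0.2133  0.0701]
 [ 0.5869 -0.2133  0.0701]]
```

```bash
cat >> h.py <<'E'
def rd(r,n=4,dt=.02):
    F=[];M=[]
    for _ in range(n): r.dwell(dt); F.append(r.get_wrist_force()); M.append(r.get_torque())
    return np.mean(F,0),np.mean(M,0)
E
python3 - <<'E'
from h import *
from workcell import r
C=[.5874,-.2135]
q=list(q_down(CY-np.pi/2))
r.move_linear([*C,.067],q,.03); f0,m0=rd(r,10); print(r.get_time(),f0,m0)
z=.067
while z>.056:
    z-=.001; r.move_linear([*C,z],None,.02); f,m=rd(r,3); print(round(z,4),(f-f0).round(2),(m-m0).round(3))
    if f[2]-f0[2]>3: break
print(r.get_time(),r.get_tcp_pos(),r.get_gripper_width())
E
```

```text
8.8833 [ 0.05439026 -0.50281685 -1.85568428] [ 0.00280201  0.1548019  -0.02720467]
0.066 [-0.36  0.52 -0.12] [ 0.014 -0.     0.013]
0.065 [-0.36  0.22  0.16] [-0.003  0.01   0.025]
0.064 [-0.18  0.45  0.01] [0.003 0.012 0.026]
0.063 [-0.18  0.77  0.67] [-0.007 -0.007  0.019]
0.062 [-0.2   0.92  0.05] [ 0.021  0.028 -0.003]
0.061 [-0.26  0.34 -0.15] [ 0.025 -0.014  0.014]
0.06 [ 0.13  1.07 -0.05] [ 0.032 -0.034  0.058]
0.059 [0.1  0.48 0.36] [0.033 0.008 0.015]
0.058 [-0.01  0.02 -0.15] [0.019 0.01  0.042]
0.057 [ 1.14  0.42 -0.  ] [ 0.024 -0.05  -0.008]
0.056 [0.59 0.26 1.92] [ 0.062 -0.064  0.024]
12.1833 [ 0.58767305 -0.21357523  0.05621779] 0.032020661296209424
```

The holes passed over the stems with no tip contact, and the board took its weight at tcp z 0.056, as expected for the barbs. Releasing and looking.

Run:
```python
from fit import *
from workcell import r,viewer
r.open_jaws(); print(r.get_time(),r.get_wrist_force(),r.get_gripper_width())
r.move_linear([.5874,-.2135,.14],None,.2); r.close(10); print(r.get_time(),r.get_gripper_width())
zt=.0325+.0024
for n,box in(('top',(275,155,345,210)),('side',(270,200,335,255))):
    a,d=viewer.snapshot(n); c=viewer.calibration(n); u0,v0,u1,v1=box; s=11
    np.savez(f"{n}3.npz",p=a,d=d,**{k:np.array(v) for k,v in c.items()})
    im=cv2.resize(a[v0:v1,u0:u1,::-1],None,fx=s,fy=s,interpolation=cv2.INTER_CUBIC)
    dr=lambda P:np.round(((proj(c,P)-[u0,v0]+.5)*s)).astype(int)
    cv2.polylines(im,[dr(rect(.5874,-.2135,CY,zt,.05,.067))],True,(0,0,255),1)
    cv2.imwrite(f'pics/j{n}.png',im)
print(r.get_time())
```

```text
13.2417 [ 0.51905236  0.14489676 -0.41516251] 0.09389357722291691
15.225 0.0006446520754914367
15.325
```

View pics/jside.png

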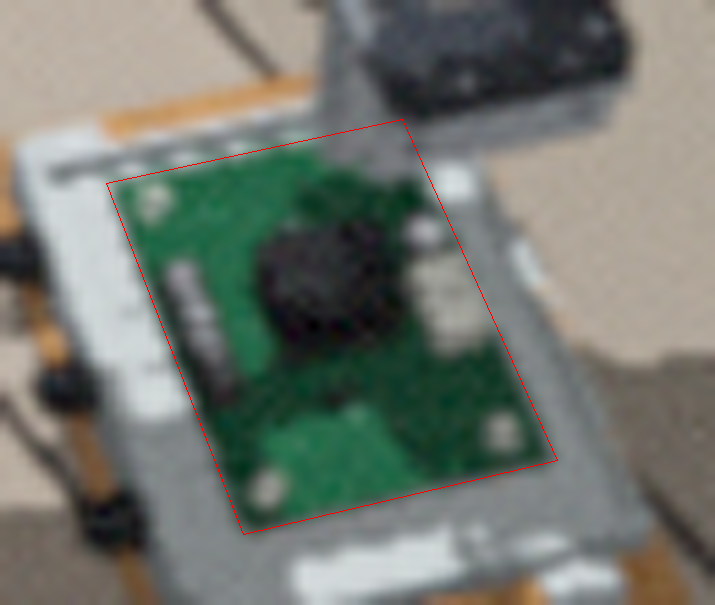

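View pics/jtop.png

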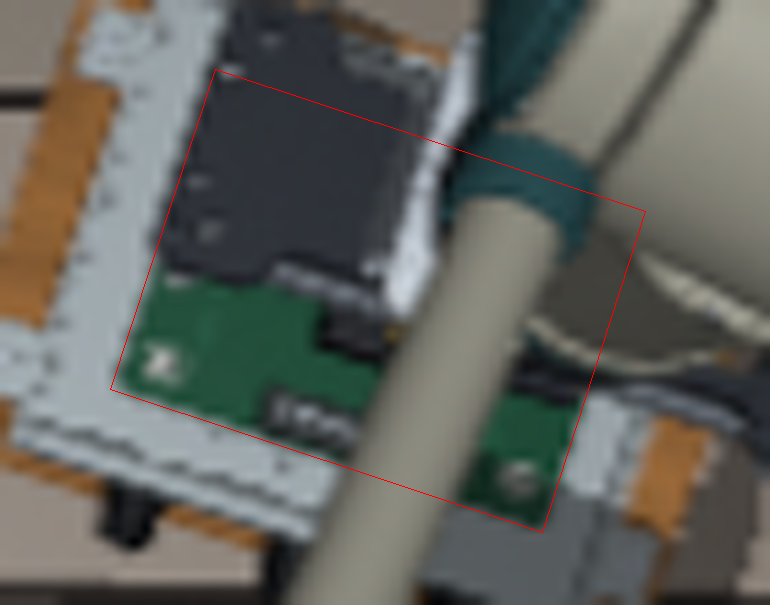

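Seated on all four, with stems visible through the holes (side view about (284,219), (294,244), (315,239)). The strip is at the gland wall. Now pressing corner 1 in small force-watched steps.

```bash
cat >> h.py <<'E'
SGN={1:(-1,-1),2:(-1,1),3:(1,-1),4:(1,1)}
C0=[.5874,-.2135]
def press(r,k,lim=18.7,z0=.0545,zmin=.0445,px=.021,py=.052,step=.0003,fine=.0002):
    sx,sy=SGN[k]; xy=loc(C0,CY,sx*px,sy*py); q=list(q_down(CY-np.pi/2))
    t0=r.get_time(); P=r.get_tcp_pos()
    r.move_linear([*map(float,xy),.09],q,.2); r.move_linear([*map(float,xy),z0],None,.1)
    f0,_=rd(r,10); z=z0; L=[]
    while z>zmin:
        s=step if not L or L[-1][1]<8 else fine
        z-=s; r.move_linear([*map(float,xy),float(z)],None,.01); f,_=rd(r,3,.01); f=f-f0
        L.append((z*1e3,f[2],np.hypot(f[0],f[1]),r.get_tcp_pos()[2]*1e3))
        if f[2]>lim: break
    r.move_linear([*map(float,xy),float(z)+.002],None,.05)
    f,_=rd(r,3); zz=r.get_tcp_pos()[2]
    print(k,'t',t0,r.get_time(),'after +2mm F',(f-f0).round(1))
    print(' '.join(f'{a:.1f}:{b:.1f}/{c:.1f}({d:.1f})' for a,b,c,d in L))
    return L
E
python3 - <<'E'
from h import *
from workcell import r
press(r,1); print(r.get_time())
E
```

```text
1 t 15.325 27.275 after +2mm F [-0.7  0.   8.2]
54.2:-0.3/0.3(54.5) 53.9:-0.1/0.5(53.9) 53.6:-0.6/0.3(53.6) 53.3:-0.6/0.5(53.3) 53.0:-0.2/0.1(53.0) 52.7:-0.0/0.7(52.7) 52.4:-0.1/0.4(52.4) 52.1:1.0/0.6(52.2) 51.8:1.7/0.9(51.9) 51.5:1.5/0.3(51.6) 51.2:2.8/0.3(51.3) 50.9:3.4/0.4(51.0) 50.6:3.8/0.6(50.7) 50.3:4.4/0.5(50.4) 50.0:4.7/0.5(50.2) 49.7:4.7/0.6(50.0) 49.4:5.4/0.7(49.7) 49.1:4.7/0.4(49.3) 48.8:4.9/0.4(49.0) 48.5:4.7/0.3(48.6) 48.2:4.4/0.6(48.3) 47.9:5.7/0.6(48.2) 47.6:6.4/0.5(48.0) 47.3:7.2/0.8(47.9) 47.0:8.4/1.3(47.7) 46.8:9.1/1.2(47.6) 46.6:9.5/1.2(47.5) 46.4:9.5/1.7(47.5) 46.2:10.1/1.2(47.3) 46.0:11.1/2.0(47.2) 45.8:11.7/2.5(47.1) 45.6:9.8/1.7(46.8) 45.4:10.7/1.6(46.6) 45.2:12.4/2.0(46.6) 45.0:12.3/1.8(46.5) 44.8:13.4/2.8(46.5) 44.6:14.8/2.8(46.5) 44.4:15.3/2.8(46.5)
27.275
```

Run:
```python
from h import *
from workcell import r
p=np.array(r.get_tcp_pos()); print(p)
r.dwell(.1); print(rd(r,4,.02)[0],r.get_tcp_pos())
xy=loc(C0,CY,-.021,-.052)
for z in(.0469,.0475,.0485):
    r.move_linear([*map(float,xy),z],None,.05); r.dwell(.05); print(z,rd(r,4,.02)[0][2],r.get_tcp_pos()[2])
print(r.get_time())
```

```text
[ 0.55205547 -0.25696226  0.04695414]
[-0.44784079  0.20445514  8.41338055] [ 0.55205807 -0.2569582   0.04693315]
0.0469 6.613139212834181 0.04705820131786976
0.0475 3.350803331033649 0.04731280877332934
0.0485 0.08615522509327919 0.04793285849660284
28.5417
```

```bash
cat >> h.py <<'E'
def press2(r,k,lim=18.3,z0=.0525,zmin=.0435,px=.021,py=.052):
    sx,sy=SGN[k]; xy=[float(v) for v in loc(C0,CY,sx*px,sy*py)]; q=list(q_down(CY-np.pi/2))
    t0=r.get_time(); P=r.get_tcp_pos()
    r.move_linear([P[0],P[1],.09],None,.25); r.move_linear([*xy,.09],q,.25); r.move_linear([*xy,z0],None,.12)
    f0,_=rd(r,8); z=z0; L=[]; mx=0; drop=None
    while z>zmin:
        F=L[-1][1] if L else 0
        z-=.0005 if F<6.5 else .0003 if F<13.5 else .0002
        r.move_linear([*xy,float(z)],None,.02); f,_=rd(r,3,.01); f=f-f0
        L.append((z*1e3,f[2],np.hypot(f[0],f[1]),r.get_tcp_pos()[2]*1e3))
        if mx>10 and f[2]<mx-1.2 and drop is None: drop=mx
        mx=max(mx,f[2])
        if f[2]>lim or (drop and f[2]>drop+1.5): break
    print(k,'t',t0,'drop',drop)
    print(' '.join(f'{a:.1f}:{b:.1f}/{c:.1f}({d:.1f})' for a,b,c,d in L))
    for dz in(.002,.0032):
        r.move_linear([*xy,float(z)+dz],None,.05); r.dwell(.1); print('up',(z+dz)*1e3,(rd(r,3)[0]-f0)[2].round(1),r.get_tcp_pos()[2]*1e3)
    print('end',r.get_time())
E
python3 - <<'E'
from h import *
from workcell import r
press2(r,2)
E
```

```text
2 t 28.5417 drop None
52.0:-0.9/0.9(52.3) 51.5:-0.7/0.6(51.5) 51.0:-0.0/0.5(51.1) 50.5:2.6/1.0(50.7) 50.0:3.3/1.6(50.2) 49.5:4.5/1.1(49.8) 49.0:4.7/1.3(49.4) 48.5:4.1/1.9(48.8) 48.0:3.7/1.4(48.1) 47.5:1.7/1.6(47.2) 47.0:3.5/2.0(47.1) 46.5:5.0/2.0(47.0) 46.0:7.2/2.5(46.8) 45.7:8.8/2.7(46.7) 45.4:10.2/2.8(46.7) 45.1:11.1/3.1(46.6) 44.8:12.6/3.3(46.4) 44.5:12.7/3.0(46.3) 44.2:14.3/3.8(46.2) 44.0:14.4/4.0(46.2) 43.8:15.3/3.8(46.1) 43.6:16.9/4.4(46.1) 43.4:18.0/4.7(46.1)
up 45.39999999999999 10.2 46.69088450056092
up 46.59999999999999 6.0 46.95642019520341
end 37.1417
```

```bash
cat > look.py <<'E'
from fit import *
from workcell import r,viewer
import sys
tag=sys.argv[1]; P=r.get_tcp_pos(); r.move_linear([P[0],P[1],.09],None,.25)
if len(sys.argv)>2: r.move_linear([float(v) for v in sys.argv[2:5]],None,.3)
for n,box in(('top',(275,155,345,210)),('side',(275,205,335,250))):
    a,d=viewer.snapshot(n); c=viewer.calibration(n); u0,v0,u1,v1=box; s=11
    np.savez(f"{n}{tag}.npz",p=a,d=d,**{k:np.array(v) for k,v in c.items()})
    im=cv2.resize(a[v0:v1,u0:u1,::-1],None,fx=s,fy=s,interpolation=cv2.INTER_CUBIC); cv2.imwrite(f'pics/l{n}{tag}.png',im)
    # board-top depth at patches
    X=cloud(c,d)
    for k,(sx,sy) in SGN.items():
        xy=loc(C0,CY,sx*.022,sy*.052); uv=proj(c,[*xy,.033])[0].round().astype(int)
        q=X[uv[1]-2:uv[1]+3,uv[0]-2:uv[0]+3].reshape(-1,3); print(n,k,np.median(q[:,2])*1e3.__round__(1),np.std(q[:,2])*1e3)
print(r.get_time())
E
python3 look.py 4
```

```text
top 1 213.27286044076777 109.37544054563722
top 2 495.9962026215038 71.402384569791
top 3 497.04810937592435 1.5027978982161605
top 4 496.60987469609927 4.1360590646658855
side 1 31.1240498657368 2.152469971227027
side 2 30.658399437882622 2.0540512158036273
side 3 31.148659491908816 2.294478951848415
side 4 29.84638202490264 2.08469965570652
37.5667
```

View pics/lside4.png

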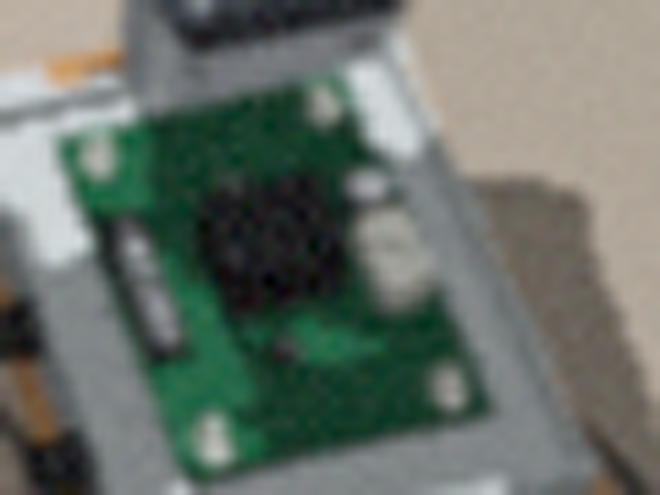

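View pics/ltop4.png

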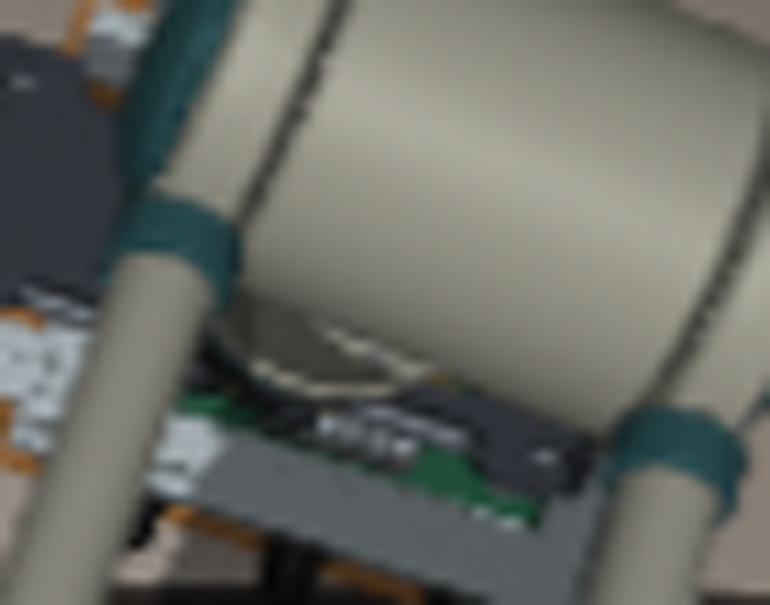

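```bash
cat > pl.py <<'E'
from fit import *
import sys
for t in sys.argv[1:]:
    c=dict(np.load(f'side{t}.npz')); X=cloud(c,c['d']); g=c['p'].astype(int); m=(g[...,1]>g[...,0]+15)&(g[...,1]>g[...,2]+5)
    co,s=np.cos(CY),np.sin(CY); d=X[...,:2]-C0; lx=co*d[...,0]+s*d[...,1]; ly=-s*d[...,0]+co*d[...,1]
    m&=(abs(lx)<.05)&(abs(ly)<.067)&(abs(X[...,2]-.033)<.009)
    A=np.c_[lx[m],ly[m],np.ones(m.sum())]; z=X[...,2][m]
    for _ in range(3):
        q=np.linalg.lstsq(A,z,rcond=None)[0]; k=abs(A@q-z)<.006; A,z=A[k],z[k]
    cov=np.linalg.inv(A.T@A)*.002**2
    print(t,len(z),{k:((q@[sx*.038,sy*.055,1])*1e3).round(2) for k,(sx,sy) in SGN.items()},'sd',1e3*np.sqrt(np.array([.038,.055,1])@cov@[.038,.055,1]))
E
python3 pl.py 3 4
```

```text
3 583 {1: np.float64(36.1), 2: np.float64(36.1), 3: np.float64(35.87), 4: np.float64(35.88)} sd 0.2177400624154242
4 586 {1: np.float64(30.93), 2: np.float64(30.36), 3: np.float64(30.93), 4: np.float64(30.35)} sd 0.19097299265629716
```

```bash
cat > lk2.py <<'E'
from fit import *
from workcell import r,viewer
import sys
tag=sys.argv[1]; k=int(sys.argv[2]); n=int(sys.argv[3])
sx,sy=SGN[k]; xy=[float(v) for v in loc(C0,CY,sx*.021,sy*.052)]
P=r.get_tcp_pos(); r.move_linear([P[0],P[1],.085],None,.25); r.move_linear([*xy,.085],None,.25)
D=[];I=[]
for _ in range(n): a,d=viewer.snapshot('side'); D.append(d); I.append(a.astype(float))
c=viewer.calibration('side'); np.savez(f"side{tag}.npz",p=np.mean(I,0).astype(np.uint8),d=np.mean(D,0),**{k:np.array(v) for k,v in c.items()})
im=np.mean(I,0).astype(np.uint8)[205:250,275:335,::-1]; cv2.imwrite(f'pics/m{tag}.png',cv2.resize(im,None,fx=12,fy=12,interpolation=cv2.INTER_CUBIC))
print(r.get_time())
E
python3 lk2.py 5 3 4; python3 pl.py 5
```

```text
38.6167
5 534 {1: np.float64(30.89), 2: np.float64(30.91), 3: np.float64(30.82), 4: np.float64(30.84)} sd 0.22305603619176598
```

View pics/m5.png

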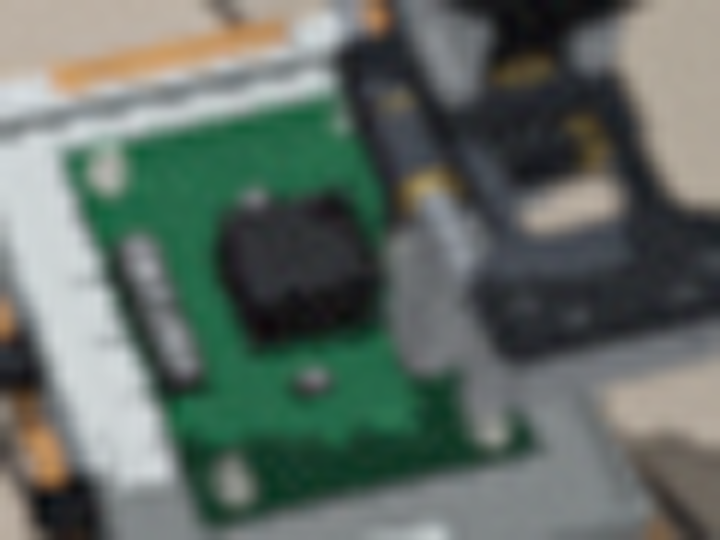

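Run:
```python
from h import *
from workcell import r
press2(r,3,z0=.0500)
```

```text
3 t 38.6167 drop None
49.5:0.3/0.4(49.8) 49.0:0.1/0.8(49.0) 48.5:-0.3/0.6(48.4) 48.0:0.2/0.6(47.9) 47.5:-0.1/0.6(47.5) 47.0:1.6/0.6(47.2) 46.5:5.1/0.6(47.0) 46.0:7.1/1.6(46.9) 45.7:8.5/1.8(46.8) 45.4:9.6/2.1(46.8) 45.1:10.4/2.7(46.7) 44.8:11.5/3.1(46.6) 44.5:12.5/3.1(46.5) 44.2:13.5/3.6(46.4) 43.9:14.1/3.8(46.3) 43.7:14.8/3.8(46.2) 43.5:15.6/3.6(46.2)
up 45.49999999999999 9.7 46.76168590946902
up 46.69999999999999 5.9 47.00330210203338
end 45.2083
```

```bash
cat >> h.py <<'E'
def press3(r,k,lim=19.2,zs=(.0470,.0455,.0445,.0438),px=.021,py=.052,move=True,f0=None):
    sx,sy=SGN[k]; xy=[float(v) for v in loc(C0,CY,sx*px,sy*py)]; q=list(q_down(CY-np.pi/2))
    t0=r.get_time(); P=r.get_tcp_pos()
    if move:
        r.move_linear([P[0],P[1],.085],None,.4); r.move_linear([*xy,.085],q,.4); r.move_linear([*xy,.051],None,.2)
        r.dwell(.1); f0=rd(r,5)[0]; print('f0',f0.round(2))
    L=[]; zs=list(zs); z=zs[0]
    while z>.0415:
        z=zs.pop(0) if zs and (not L or L[-1][1]<15) else z-.0002
        r.move_linear([*xy,float(z)],None,.04); f,_=rd(r,4,.01); f=f-f0
        L.append((z*1e3,f[2],np.hypot(f[0],f[1]),r.get_tcp_pos()[2]*1e3))
        if f[2]>lim: break
    print(k,'t',t0); print(' '.join(f'{a:.1f}:{b:.1f}/{c:.1f}({d:.2f})' for a,b,c,d in L))
    r.move_linear([*xy,.0455],None,.05); r.dwell(.05); print('up',(rd(r,3)[0]-f0)[2].round(1),r.get_tcp_pos()[2]*1e3)
    print('end',r.get_time())
E
python3 - <<'E'
from h import *
from workcell import r
press3(r,3,zs=(.0455,.0445,.0438),move=False,f0=np.array([.1,0,.1]))
E
```

```text
3 t 45.2083
45.5:9.5/1.8(46.71) 44.5:12.9/3.0(46.37) 43.8:15.2/3.7(46.18) 43.6:15.8/3.5(46.15) 43.4:16.5/4.1(46.13) 43.2:18.0/4.1(46.10) 43.0:18.9/4.5(46.09) 42.8:20.3/4.7(46.07)
up 10.0 46.705506353237595
end 47.825
```

Run:
```python
from h import *
from workcell import r
press3(r,4,lim=18.8,zs=(.0490,.0480,.0470,.0462,.0455,.0449,.0443,.0438,.0435))
```

```text
f0 [-0.23 -0.08  0.12]
4 t 47.825
49.0:-0.1/0.5(49.22) 48.0:0.0/0.2(47.99) 47.0:1.1/0.2(47.18) 46.2:4.7/1.4(47.00) 45.5:7.9/1.9(46.89) 44.9:9.8/2.3(46.74) 44.3:11.5/3.1(46.58) 43.8:13.3/3.2(46.40) 43.5:13.9/3.1(46.23) 43.3:15.1/3.7(46.19) 43.1:15.6/3.6(46.15) 42.9:16.3/4.6(46.17) 42.7:17.6/4.2(46.12) 42.5:18.2/4.7(46.10) 42.3:19.2/4.9(46.07)
up 8.8 46.81575650238483
end 53.5833
```

Run:
```python
from h import *
from workcell import r
press3(r,1,lim=18.6,zs=(.0475,.0467,.0455,.0445,.0438,.0434,.0431))
```

```text
f0 [ 0.    0.24 -0.02]
1 t 53.5833
47.5:0.5/0.7(47.61) 46.7:3.0/0.6(47.13) 45.5:8.5/1.9(46.82) 44.5:12.7/3.1(46.48) 43.8:14.7/3.4(46.21) 43.4:16.7/4.4(46.12) 43.2:16.9/5.2(46.12) 43.0:17.8/4.8(46.07) 42.8:19.4/5.0(46.07)
up 9.6 46.74720643717118
end 57.6667
```

```bash
python3 - <<'E'
from h import *
from workcell import r
press3(r,2,lim=18.6,zs=(.0475,.0467,.0452,.0442,.0436,.0432))
E
python3 - <<'E'
from h import *
from workcell import r
P=r.get_tcp_pos(); r.move_linear([P[0],P[1],.11],None,.4); print(r.get_time())
E
python3 lk2.py 6 2 2; python3 pl.py 6
```

```text
f0 [0.2  0.24 0.31]
2 t 57.6667
47.5:-0.6/0.4(47.63) 46.7:2.8/0.8(47.11) 45.2:9.8/2.4(46.70) 44.2:13.0/3.5(46.33) 43.6:15.4/4.3(46.18) 43.4:16.6/4.0(46.12) 43.2:17.4/4.5(46.11) 43.0:18.4/5.0(46.09) 42.8:19.1/5.4(46.07)
up 9.6 46.75163982319981
end 61.725
62.0333
62.6333
6 586 {1: np.float64(30.89), 2: np.float64(30.78), 3: np.float64(30.82), 4: np.float64(30.7)} sd 0.19597071216746537
```

View pics/m6.png

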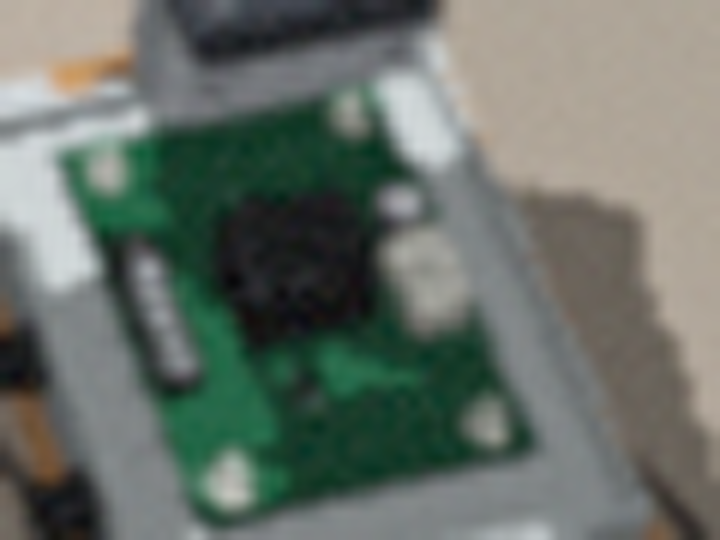

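Run:
```python
from workcell import r
print(r.get_tcp_pos(),r.get_wrist_force(),r.get_time()); r.job_done()
```

```text
[ 0.58309032 -0.15769427  0.08548675] [-0.14803251 -0.01638754  0.59320155] 62.6333
the job is handed in; nothing more can be done
```

I fitted the largest board onto the four posts, with its terminal strip on the gland side, and released it. I then pressed beside posts 1, 2, 3 and 4 in turn. I handed the job in at 62.6 s with the gripper clear. All my checks point to the board being held at all four corners, but I saw a clear click force only at post 1.

**Checks that agreed:**
- **Force:** every corner was pressed to 19–20 N and came to a hard stop at the same height. The highest averaged reading was 20.3 N, under the 22 N limit.
- **Height:** the last depth picture shows the board level to about 0.2 mm and about 5.1 mm lower than when it was first set on. That puts its underside roughly 1–2 mm above the columns. With no force on it, the board stayed there and did not spring up.

**Checks that were unclear:**
- **Click signal:** post 1 showed a force drop at about 12 N. Posts 2, 3 and 4 showed only a slight easing around 12–14 N before stopping hard.
- **Posts 3 and 4:** these corners were already down when I first touched them, so they had dropped while I was pressing corners 1 and 2. I infer they are held from the height and the hard stop.
- **Repeat presses:** because of this I pressed corners 1, 2 and 3 a second time, and nothing changed.
- **Pull test:** I did not do one, because there was not enough time left.

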